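# Put three mixed-up sawn blanks back on their own boards

## Task

Beside the bandsaw, the three sawn aluminium blanks are standing on each other's boards: move each one to the board whose steel tag shows the shape of its cross-section, so that it stands upright in the middle of that board's square well. The boards hold one blank each, so stand one blank on the spare board without a tag first to free a place, and clear it again at the end. Keep the blanks upright, set them down rather than dropping them, and leave the oil bottle, the wooden push block and the spanner alone.

Things in the scene. Friction and masses are not known exactly. Their poses are not given: they have to be found in the camera images.
- round_mid (a point): Blank of round bar, 44 mm diameter, aluminium, standing on its sawn end, 60 mm tall; point at its centre (30 mm above its underside), z up along its length. At the start it stands on the channel's board.
- flat_mid (a point): Blank of flat bar, 64 mm along its x by 28 mm along its y, aluminium, standing on its sawn end, 60 mm tall; point at its centre (30 mm above its underside), z up along its length. At the start it stands on the round blank's board.
- channel_mid (a point): Blank of U-channel, seen from above a U of 44 mm along its x by 48 mm along its y, walls 9 mm; the web is at its -x side, the two flanges are its +y and -y sides and it is open to +x; aluminium, standing on its sawn end, 60 mm tall; point at its centre (30 mm above its underside), z up along its length. At the start it stands on the flat blank's board.
- board_round: Fixed plywood board 150 x 104 mm with a low rim (4 mm wide, top 10 mm above the bench) round a 96 mm square well; well floor 6 mm above the bench. Origin: on the bench under the well's middle; z up, x towards the bare ledge at one end. On the ledge, at x = 75 mm, lies a fixed dark steel tag 3 mm thick: a disc of 36 mm diameter. The round blank belongs here.
- board_flat: Fixed plywood board 150 x 104 mm with a low rim (4 mm wide, top 10 mm above the bench) round a 96 mm square well; well floor 6 mm above the bench. Origin: on the bench under the well's middle; z up, x towards the bare ledge at one end. On the ledge, at x = 75 mm, lies a fixed dark steel tag 3 mm thick: a bar 60 mm along y by 14 mm along x. The flat blank belongs here, turned as you like.
- board_channel: Fixed plywood board 150 x 104 mm with a low rim (4 mm wide, top 10 mm above the bench) round a 96 mm square well; well floor 6 mm above the bench. Origin: on the bench under the well's middle; z up, x towards the bare ledge at one end. On the ledge, at x = 75 mm, lies a fixed dark steel tag 3 mm thick: a U, 36 mm along x by 40 mm along y. The channel blank belongs here, turned as you like.
- board_spare: Fixed plywood board 150 x 104 mm with a low rim (4 mm wide, top 10 mm above the bench) round a 96 mm square well; well floor 6 mm above the bench. Origin: on the bench under the well's middle; z up, x towards the bare ledge at one end. There is no tag on it and it is empty at the start: the free spot.
- oil_mid (a point): Bystander: white plastic oil bottle with black cap, 52 mm diameter, 120 mm tall, upright; point at half its height.
- pushblock_mid (a point): Bystander: light wooden push block 35 x 110 (along y) x 35 mm tall; point at its centre.
- spanner_grip (a point): Bystander: steel spanner 150 mm long lying flat on the bench beyond the boards; point on its handle, x along it.
Things that resemble listed ones, but are neither listed nor needed, are in the scene too. What is shaped like the part that bears channel_mid but red or turquoise is not meant.

How it is judged:
By the outcome, as a careful person would: the job done as asked, in the order asked, and still so for the second after the job is handed in, with the robot touching nothing.
It also fails if it takes over 120 s, if anything falls off the work surface, if the arm or the gripper's body presses on something with over 40 N, if the wrist force passes 120 N, or if a joint passes its speed limit or range.

## Robot

A 6-joint arm with a two-finger parallel gripper is mounted at the origin on the work surface. World frame = base frame: x ahead of the robot, y to its left, z up, the work surface at z = 0. Lengths are in m, angles in rad, forces in N, time in s.
With the tool pointing down it reaches from about 0.375 to 0.9 m from the base axis. Payload 3.1 kg.
Tool frame: the origin (TCP) lies at the centre of the arm's flange, where the gripper is bolted on; the fingertips stand 173 mm ahead of it and the grasp point (between the pads) lies 155 mm ahead of it (tip_extent is the distance from the TCP to the fingertips, in m); z points along the fingers, y is the direction in which the jaws open and shut (so a half turn about z gives the same grasp; the last joint's range is limited). The gripper opens to 85 mm and grips with 20 to 120 N. Pads are 22 mm wide; open, the fingers measure 114 mm over their backs; the gripper's body (76 mm by 85 mm) begins 54 mm behind the grasp point. The pads swing forward as they close: fully open they stand 13 mm farther back than shut.
Start: joints at [1.028, 0.527, 1.433, -0, 1.181, -0.178], TCP at [0.223, 0.584, 0.405] pointing down, gripper open.
Joint ranges: [-3.08, 3.08], [-0.75, 2.2], [0.22, 2.44], [-1.43, 4.57], [0, 2.65], [-2.85, 2.85]. Speed limits (rad/s): [2.79, 2.79, 3.14, 3.14, 3.14, 3.14].

## Interface

Orientations are given as a unit quaternion [x, y, z, w].
In Python, from station import sense, snapshot, sign_off, tip_extent gives the robot as it stands. The module is installed in compiled form; this text tells all that it offers.
- The arm moves only by the tool servo_tool, never from a script. Its argument "rows" is a list of rows, each a list of 3 entries, a list of its own where there are three numbers: the shift along the tool's x, y, z in mm, then the turn about the tool's z in degrees, then the opening, from -1 (shut) to 1 (fully open), so that 0 is half open. A call has 1 to 8 rows; each row is the pose to reach, as a shift and turn from the pose measured when the call began, along the tool's axes at that moment; what a row does not reach only later rows make up. A row lasts 1/10 s, in which the tool goes at most 50 mm and 8.59 degrees, less where a joint would pass 70% of its speed; a pose out of reach is approached as far as the arm can. A call with a gripper value outside its range is refused whole. The fingers move at their own pace and stop on an object; "force" is the grip in N (left out, the last holds). Time passes only in rows, so rows that repeat a pose let the fingers close. It gives the time, the measured TCP pose, the force and the opening at its end, in the units of the state.
- sense(): the state, without advancing time (a new reading comes with each control period).
- snapshot(name): name is "side" or "top" or "wrist"; returns a dict with "image" (384x512x3 uint8, blue, green, red), "z_map" (384x512 float32, m along the optical axis (not along the pixel's ray), 0 where there is no reading), "vertical_fov" (degrees; the focal length in pixels is half the picture's height over the tangent of half this angle, whatever the lens; pixels are square), "cx", "cy" (the principal point, pixels), "cam_to_world" (4x4, takes a point from camera to world coordinates). Camera axes: x right, y down, z forward; pixel columns grow to the right and rows downward; lengths in m; the calibration is good to about 2 mm. The wrist camera is an equidistant fisheye: a pixel r from the principal point sees the ray r / f radians off the axis. A picture is of the moment at which its call begins.
- sign_off(): hands the job in, once; it reports no verdict.
The state is a dict: "t": time; "q": joint angles; "qd": joint speeds; "tau": joint torques, N m; "tcp_pos": TCP position; "tool_rot": TCP orientation; "force": force on the tool from outside, world axes, zero at the start; "ft_torque": the same for the moment, N m; "finger_gap": opening from 0.0 (shut) to 1.0 (fully open).
Only numpy, scipy, OpenCV 4.12 (cv2) and the standard library are available. Lean on these libraries where they do the work, as an engineer would, in place of code of your own. Each camera call takes 0.05 s, during which the arm holds its last target. There are 200 camera calls.

## Working session

There is one attempt and no reset: what is moved stays moved. The work goes in short steps, Python scripts to look and compute and a tool call to move; the robot and the scene stay as the last step left them, time stands still between calls to the robot, and variables do not carry over. Pictures are saved under pics/ and viewed, about 12 in all and at most 16, crops included, and the job is handed in when it is done.

Besides the shell and the picture viewer there is one more tool, called after "Emit:" as name(argument=value, ...), one argument or row to a line, values as JSON. servo_tool: Moves the arm, as the interface text tells. Its arguments: {"type":"object","properties":{"rows":{"type":"array"},"force":{"type":"number"}},"required":["rows"]}

```bash
mkdir -p pics
cat > h.py <<'E'
import numpy as np, cv2
from station import *
def shot(n,save=None):
    s=snapshot(n)
    if save: cv2.imwrite('pics/'+save,s['image'])
    return s
def rays(s,uv,fish=False):
    uv=np.atleast_2d(np.array(uv,float)); f=s['image'].shape[0]/2/np.tan(np.radians(s['vertical_fov'])/2)
    d=uv-[s['cx'],s['cy']]
    if fish:
        r=np.linalg.norm(d,axis=1)+1e-9; th=r/f
        v=np.c_[d/r[:,None]*np.sin(th)[:,None],np.cos(th)]
    else: v=np.c_[d/f,np.ones(len(d))]
    T=np.array(s['cam_to_world']); return T[:3,3], v@T[:3,:3].T
def onplane(s,uv,z,fish=False):
    o,v=rays(s,uv,fish); return o+v*((z-o[2])/v[:,2])[:,None]
def cloud(s):  # pinhole world points from depth
    h,w=s['z_map'].shape; f=h/2/np.tan(np.radians(s['vertical_fov'])/2)
    u,v=np.meshgrid(np.arange(w),np.arange(h)); z=s['z_map']
    P=np.stack([(u-s['cx'])/f*z,(v-s['cy'])/f*z,z],-1); T=np.array(s['cam_to_world'])
    return P@T[:3,:3].T+T[:3,3]
E
python3 - <<'E'
from h import *
import pickle
for n in ('side','top','wrist'):
    s=shot(n,n+'0.png'); pickle.dump(s,open(n+'0.pkl','wb'))
    print(n,s['vertical_fov'],s['cx'],s['cy'],np.round(s['cam_to_world'],3).tolist(),(s['z_map']==0).mean())
print(sense(),tip_extent)
a=cv2.imread('pics/side0.png');cv2.imwrite('pics/side0b.png',cv2.resize(a,(800,600),interpolation=cv2.INTER_CUBIC))
a=cv2.imread('pics/top0.png');cv2.imwrite('pics/top0b.png',cv2.resize(a,(800,600),interpolation=cv2.INTER_CUBIC))
E
```

```text
side 50.116319433540966 261.5491715148956 190.37516774120087 [[0.771, -0.448, 0.453, 0.021], [-0.637, -0.533, 0.557, -0.779], [-0.008, -0.718, -0.696, 0.959], [0.0, 0.0, 0.0, 1.0]] 0.0038503011067708335
top 44.16401605418613 256.7890887231613 190.4251098158126 [[-0.04, -0.975, 0.218, 0.282], [-0.999, 0.037, -0.014, -0.048], [0.006, -0.219, -0.976, 1.512], [0.0, 0.0, 0.0, 1.0]] 0.00360107421875
wrist 65.70646984690485 254.0336777026886 186.60815104722357 [[0.357, 0.884, 0.303, 0.145], [0.934, -0.337, -0.117, 0.614], [-0.002, 0.325, -0.946, 0.373], [0.0, 0.0, 0.0, 1.0]] 0.004124959309895833
{'t': 0.15, 'q': array([ 1.02749710e+00,  5.28261887e-01,  1.43364205e+00,  3.78727561e-06,
        1.18143111e+00, -1.78482099e-01]), 'qd': array([ 0.00036549, -0.00358007, -0.00216177,  0.00046641, -0.00042825,
       -0.00042056]), 'tau': array([ 9.51881448e-04, -4.42747200e+01, -1.78276455e+01, -1.92618536e-04,
        5.62279893e-03, -3.76859555e-05]), 'tcp_pos': array([0.22280223, 0.58364117, 0.40394164]), 'tool_rot': array([ 1.81399342e-01,  9.83409131e-01, -8.14458109e-04, -3.09264668e-04]), 'force': array([-0.3954389 ,  0.27068058,  0.74849714]), 'ft_torque': array([0.00138191, 0.02238855, 0.04395863]), 'finger_gap': 1.0013633576431271} 0.1734
```

View pics/top0b.png

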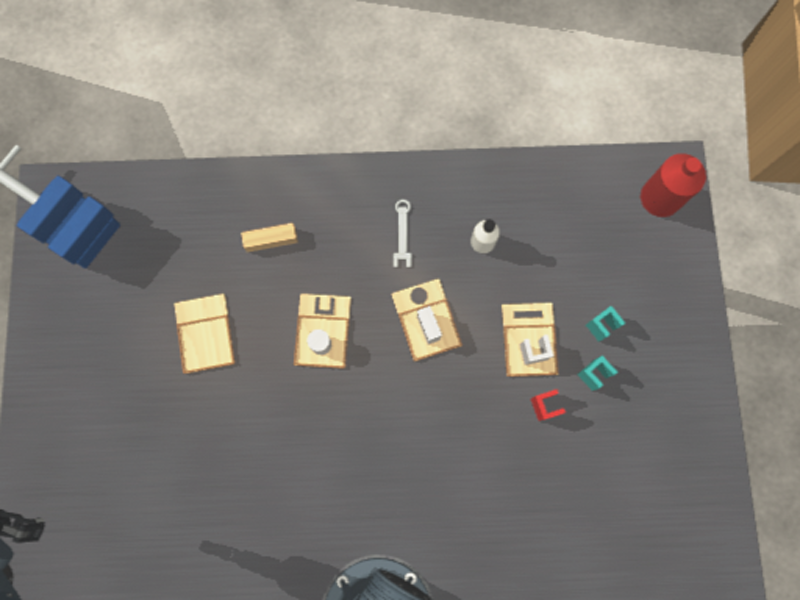

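View pics/side0b.png

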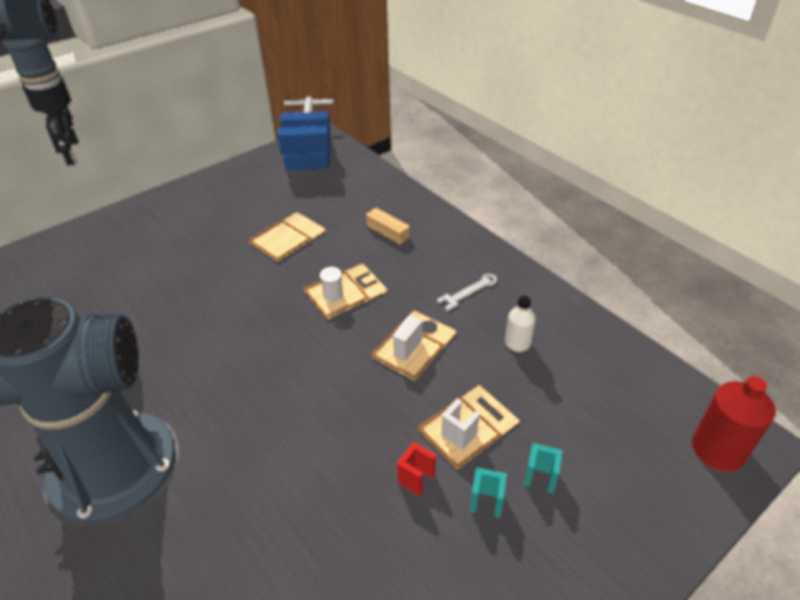

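Top view (800x600): spare board (205,333), channel-tag board with the round blank (323,330), disc-tag board with the flat blank (427,320), bar-tag board with the channel (529,340). Could be mistaken for the wanted channel: the turquoise channels at (605,322) and (598,372) and the red one at (548,405). The wanted one is the aluminium channel at (537,350).

```bash
cat > m.py <<'E'
from h import *
import pickle
out={}
for n in ('top','side'):
    s=pickle.load(open(n+'0.pkl','rb')); im=s['image']; P=cloud(s); hsv=cv2.cvtColor(im,cv2.COLOR_BGR2HSV)
    reg=(P[...,0]>.3)&(P[...,0]<.8)&(abs(P[...,1])<.5)
    wood=((hsv[...,0]<28)&(hsv[...,0]>8)&(hsv[...,1]>60)&(hsv[...,2]>70)&reg&(P[...,2]<.03)).astype(np.uint8)
    c,_=cv2.findContours(cv2.morphologyEx(wood,cv2.MORPH_CLOSE,np.ones((3,3))),cv2.RETR_EXTERNAL,cv2.CHAIN_APPROX_NONE)
    print(n)
    for k in c:
        if cv2.contourArea(k)<250: continue
        w=onplane(s,k[:,0],.008)[:,:2]
        r=cv2.minAreaRect((w*1000).astype(np.float32)); print(' board',np.round(r[0],1),np.round(r[1],1),round(r[2],1),'z',np.round(np.median(P[wood>0][:,2]),4))
    g=((hsv[...,1]<45)&(hsv[...,2]>110)&reg&(P[...,2]>.045)&(P[...,2]<.085)).astype(np.uint8)
    nl,l,st,ce=cv2.connectedComponentsWithStats(g)
    for i in range(1,nl):
        if st[i,4]<15: continue
        q=P[l==i]; z=np.percentile(q[:,2],90); t=q[q[:,2]>z-.006]
        uv=np.argwhere((l==i)&(P[...,2]>z-.006))[:,::-1]; r=cv2.minAreaRect((onplane(s,uv,z)[:,:2]*1000).astype(np.float32))
        print(' blank px',uv.mean(0).round(1),'n',len(uv),'ztop',z.round(4),'mean',(t.mean(0)*1000).round(1),'rect',np.round(r[0],1),np.round(r[1],1),round(r[2],1))
s=pickle.load(open('top0.pkl','rb'));cv2.imwrite('pics/top0c.png',cv2.resize(s['image'][170:280,100:420],(800,275),interpolation=cv2.INTER_CUBIC))
E
python3 m.py
```

```text
top
 board [ 522.2 -330.4] [108.5 151.3] 89.2 z 0.0073
 board [556.8  96.1] [108.  151.9] 84.3 z 0.0073
 board [560.6 339.8] [152.3 108.5] 8.8 z 0.0073
 board [ 572.1 -120. ] [151.6 106.9] 15.9 z 0.0073
 blank px [309.3 150.7] n 41 ztop 0.0831 mean [ 724.8 -240.2   81.2] rect [ 726.  -240.8] [48.3 29. ] 56.0
 blank px [274.2 206.3] n 141 ztop 0.0706 mean [ 553.  -121.4   68. ] rect [ 551.8 -121.3] [63.9 27.8] 18.7
 blank px [202.7 217.2] n 103 ztop 0.0714 mean [527.1 100.5  68.8] rect [525.8  97.9] [40.  40.8] 89.3
 blank px [344.9 223.4] n 88 ztop 0.0701 mean [ 491.  -336.7   67.8] rect [ 493.9 -333.5] [44.2 48.6] 9.8
side
 board [ 516.2 -331.9] [111.9 155.6] 89.2 z 0.0037
 board [ 564.8 -123.3] [158.  111.4] 14.8 z 0.0037
 board [550.8  91.9] [118.2 155.8] 84.1 z 0.0037
 board [555.  334.1] [158.9 119.3] 8.5 z 0.0037
 board [758.8 211.7] [ 70.6 149.6] 6.4 z 0.0037
 blank px [211.2 175.6] n 99 ztop 0.0653 mean [522.6  97.2  63.3] rect [521.   96.1] [45.  39.1] 54.9
 blank px [333.3 203.1] n 65 ztop 0.0824 mean [ 721.6 -254.8   80.4] rect [ 723.  -253.5] [36.8 44.2] 35.1
 blank px [260.2 210. ] n 156 ztop 0.0652 mean [ 547.5 -124.2   63.3] rect [ 547.3 -125.7] [65.6 30.7] 19.7
 blank px [293.6 266.7] n 150 ztop 0.0651 mean [ 484.9 -338.    63.4] rect [ 487.5 -338.4] [49.2 48.8] 9.5
```

View pics/top0c.png

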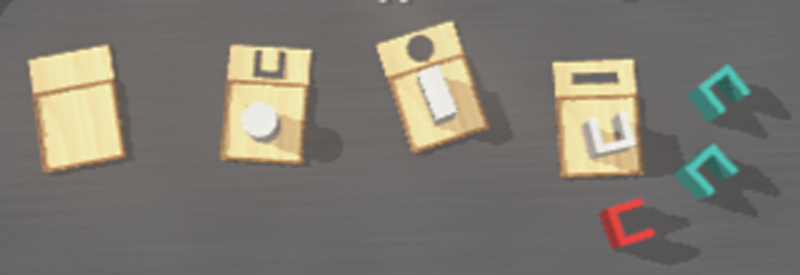

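```bash
cat >> h.py <<'E'
from scipy.spatial.transform import Rotation as R
def go(x,y,z,yaw=None):
    "shift mm along tool axes + turn deg to reach TCP x,y,z (mm) with jaw axis at yaw deg (mod 180)"
    s=sense(); r=R.from_quat(s['tool_rot']).as_matrix(); d=r.T@(np.array([x,y,z])-s['tcp_pos']*1000)
    yy=np.degrees(np.arctan2(r[1,1],r[0,1])); t=0 if yaw is None else -((yaw-yy+90)%180-90)
    print('go shift',d.round(1),'turn',round(t,1),'| yaw_y',yy.round(1),'tcp',(s['tcp_pos']*1000).round(1),'gap',round(s['finger_gap'],3),'t',round(s['t'],2),'F',s['force'].round(1),'q6',s['q'][5].round(2))
E
python3 -c "
from h import *
go(525,98,350)"
```

```text
go shift [-455.6 -345.8   54.4] turn 0 | yaw_y 69.1 tcp [222.8 583.6 403.9] gap 1.001 t 0.15 F [-0.4  0.3  0.7] q6 -0.18
```

Emit:
servo_tool(
  rows=[
    [[-455,-345,54],0,1],
    [[-455,-345,54],0,1],
    [[-455,-345,54],0,1],
    [[-455,-345,54],0,1],
    [[-455,-345,54],0,1],
    [[-455,-345,54],0,1],
    [[-455,-345,54],0,1],
    [[-455,-345,54],0,1],
  ],
)

```text
t: 0.95
tcp_pos: [0.434, 0.244, 0.3666]
tool_rot: [0.181, 0.983, -0.001, -0.0]
force: [-0.2, 0.8, -0.0]
finger_gap: 0.998
```

Emit:
servo_tool(
  rows=[
    [[-45,-35,6],0,1],
    [[-90,-69,11],0,1],
    [[-120,-90,15],0,1],
    [[-137,-104,16],0,1],
    [[-137,-104,16],0,1],
    [[-137,-104,16],0,1],
  ],
)

```text
t: 1.55
tcp_pos: [0.5247, 0.0976, 0.3504]
tool_rot: [0.182, 0.983, -0.001, -0.001]
force: [-0.2, -0.5, 1.2]
finger_gap: 1.001
```

Run:
```python
from h import *
import pickle
s=shot('wrist','w1.png');pickle.dump(s,open('w1.pkl','wb'));go(525,98,350)
```

```text
go shift [-0.8 -0.   0.5] turn 0 | yaw_y 69.1 tcp [524.2  98.3 350.5] gap 0.998 t 1.6 F [ 0.2  0.8 -0.6] q6 -1.23
```

View pics/w1.png

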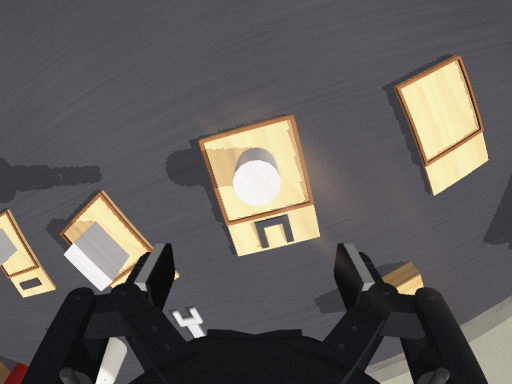

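Wrist view: round blank top at (257,183) on the U-tag board (well about (255,170)), spare well about (440,110), flat blank at (97,255), and the push block at (405,278) near the right finger, on the far side.

```bash
cat >> h.py <<'E'
def wells(s,dbg=None):
    "well middles (mm) from the hole inside the brown rim, wrist view, rim top z=10 mm"
    hsv=cv2.cvtColor(cv2.bilateralFilter(s['image'],5,40,3),cv2.COLOR_BGR2HSV); H,S,V=cv2.split(hsv)
    br=((H<17)&(S>110)&(V>35)&(V<205)).astype(np.uint8)
    br=cv2.morphologyEx(br,cv2.MORPH_CLOSE,np.ones((3,3)))
    c,h=cv2.findContours(br,cv2.RETR_CCOMP,cv2.CHAIN_APPROX_NONE); im=s['image'].copy(); res=[]
    for i,k in enumerate(c):
        if h[0][i][3]<0 or cv2.contourArea(k)<800: continue
        w=onplane(s,k[:,0],.010,True)[:,:2]*1000; r=cv2.minAreaRect(w.astype(np.float32)); res.append(r)
        print('well',np.round(r[0],1),np.round(r[1],1),round(r[2],1)); cv2.drawContours(im,[k],-1,(255,0,255),1)
    if dbg: cv2.imwrite('pics/'+dbg,np.hstack([im,cv2.merge([br*255]*3)])[:, :])
    return res
def blanks(s,z=.066,vmin=140):
    "bright grey tops in wrist view projected on z"
    hsv=cv2.cvtColor(s['image'],cv2.COLOR_BGR2HSV)
    g=cv2.morphologyEx(((hsv[...,1]<50)&(hsv[...,2]>vmin)).astype(np.uint8),cv2.MORPH_OPEN,np.ones((3,3)))
    n,l,st,ce=cv2.connectedComponentsWithStats(g)
    for i in range(1,n):
        if st[i,4]<300: continue
        uv=np.argwhere(l==i)[:,::-1]; w=onplane(s,uv,z,True)[:,:2]*1000; r=cv2.minAreaRect(w.astype(np.float32))
        print('grey px',ce[i].round(),st[i,4],'rect',np.round(r[0],1),np.round(r[1],1),round(r[2],1),'zmap-depth',np.median(s['z_map'][l==i]).round(4))
E
python3 - <<'E'
from h import *
import pickle
s=pickle.load(open('w1.pkl','rb')); wells(s,'dbg1.png')
for v in (140,200,225): print(v); blanks(s,vmin=v)
hsv=cv2.cvtColor(s['image'],cv2.COLOR_BGR2HSV)
for p in [(257,183),(250,157),(225,160),(290,140),(203,160),(250,126)]: print(p,hsv[p[1],p[0]], s['z_map'][p[1],p[0]])
E
```

```text
well [532.3  99.1] [96.9 98.8] 84.3
well [535.6 334.9] [96.7 96.4] 9.1
140
grey px [256. 177.] 2206 rect [520.4 101.7] [42.6 53.3] 69.0 zmap-depth 0.2682
grey px [ 97. 256.] 2425 rect [544.  -98.7] [64.1 76. ] 18.2 zmap-depth 0.3103
grey px [  5. 247.] 350 rect [ 495.9 -250.2] [30.2 68.1] 41.3 zmap-depth 0.3479
grey px [495. 350.] 2156 rect [1077.2  425. ] [428.8  97.2] 15.1 zmap-depth 1.2126
grey px [191. 322.] 444 rect [662.6 -35.3] [31.3 48.6] 87.6 zmap-depth 0.3977
grey px [111. 361.] 866 rect [ 721.7 -215.9] [ 29.5 164.4] 40.3 zmap-depth 0.3817
grey px [394. 374.] 665 rect [913.2 188.2] [99.7 59.1] 7.8 zmap-depth 1.4469
200
grey px [256. 183.] 1759 rect [525.4  99.8] [42.6 42.6] 69.0 zmap-depth 0.2671
grey px [ 87. 267.] 830 rect [ 551.3 -121. ] [63.3 28.2] 18.7 zmap-depth 0.3005
grey px [191. 323.] 343 rect [663.  -35.2] [30.1 44.8] 89.5 zmap-depth 0.3977
225
grey px [256. 183.] 1737 rect [525.4  99.8] [42.6 42.6] 69.0 zmap-depth 0.2671
grey px [ 87. 267.] 792 rect [ 551.6 -121.2] [62.8 27.2] 19.2 zmap-depth 0.3004
(257, 183) [ 13   7 244] 0.26828247
(250, 157) [ 13  20 155] 0.27204174
(225, 160) [ 19  96 228] 0.32294014
(290, 140) [ 20  92 231] 0.314496
(203, 160) [126  19  67] 0.32783398
(250, 126) [ 13 140 171] 0.30506864
```

View pics/dbg1.png

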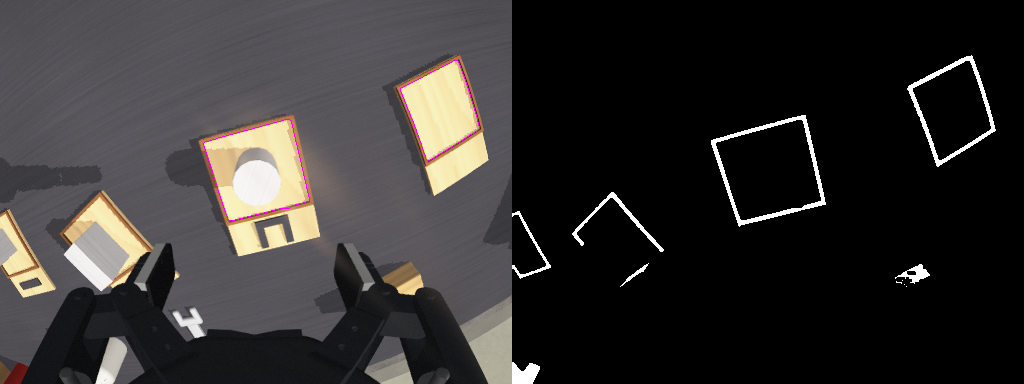

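Emit:
servo_tool(
  rows=[
    [[-0.5,2,40],0,1],
    [[-0.5,2,80],0,1],
    [[-0.5,2,120],0,1],
    [[-0.5,2,145],0,1],
    [[-0.5,2,157],0,1],
    [[-0.5,2,157],0,1],
  ],
  force=40,
)

```text
t: 2.2
tcp_pos: [0.524, 0.101, 0.1923]
tool_rot: [0.181, 0.984, -0.001, -0.003]
force: [-0.9, 0.5, -0.1]
finger_gap: 1.0
```

Emit:
servo_tool(
  rows=[
    [[0,0,0],0,0.2],
    [[0,0,0],0,0],
    [[0,0,0],0,-0.2],
    [[0,0,0],0,-0.4],
    [[0,0,0],0,-0.4],
    [[0,0,0],0,-0.4],
    [[0,0,0],0,-0.4],
  ],
  force=40,
)

```text
t: 2.9
tcp_pos: [0.5244, 0.1011, 0.1939]
tool_rot: [0.181, 0.984, -0.001, -0.002]
force: [-1.5, 0.3, 6.2]
finger_gap: 0.502
```

Run:
```python
from h import *
import pickle
s=pickle.load(open('w1.pkl','rb'))
for p in [(257,183),(290,140),(440,110)]:
    o,v=rays(s,p,True); a=v[0]/(np.array(s['cam_to_world'])[:3,2]@v[0]); print(p,(o+a*s['z_map'][p[1],p[0]]).round(4))
go(525.4,99.8,193)
shot('wrist','w2.png')
```

```text
(257, 183) [0.5259 0.1001 0.0647]
(290, 140) [0.5114 0.144  0.0058]
(440, 110) [0.5357 0.331  0.0069]
go shift [-1.4 -0.8  0.9] turn 0 | yaw_y 69.2 tcp [524.4 101.1 193.9] gap 0.502 t 2.9 F [-1.5  0.3  6.2] q6 -1.23
```

Emit:
servo_tool(
  rows=[
    [[0,0,-15],0,-0.4],
    [[0,0,-40],0,-0.4],
    [[10,30,-50],0,-0.4],
    [[22,67,-50],0,-0.4],
    [[35,107,-50],0,-0.4],
    [[48,147,-50],0,-0.4],
    [[60,184,-50],0,-0.4],
    [[69,210,-50],0,-0.4],
  ],
)

```text
t: 3.75
tcp_pos: [0.5342, 0.3243, 0.2438]
tool_rot: [0.18, 0.984, -0.0, -0.001]
force: [1.8, -0.4, -3.0]
finger_gap: 0.502
```

Run:
```python
from h import *
s=shot('wrist','w3.png');wells(s);go(535,335.7,193.7)
```

```text
go shift [ 2.1  7.6 50.4] turn 0 | yaw_y 69.4 tcp [534.3 327.7 244.1] gap 0.506 t 3.8 F [ 2.1  2.9 -2.4] q6 -0.84
```

View pics/w3.png

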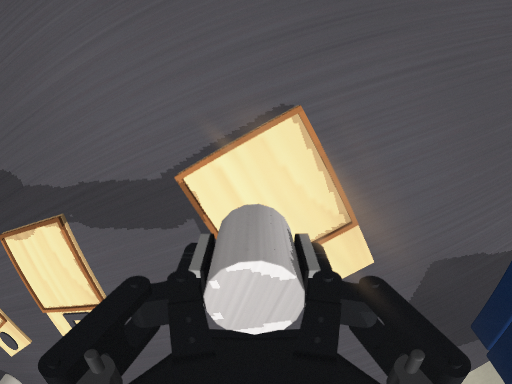

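The round blank is held upright (its top at (255,297)) above the spare well (265,180).

Emit:
servo_tool(
  rows=[
    [[2,8,10],0,-0.4],
    [[2,8,28],0,-0.4],
    [[2,8,40],0,-0.4],
    [[2,8,46],0,-0.4],
    [[2,8,49],0,-0.4],
    [[2,8,50],0,-0.4],
    [[2,8,50.5],0,-0.4],
    [[2,8,50.5],0,-0.4],
  ],
)

```text
t: 4.6
tcp_pos: [0.5355, 0.3359, 0.1941]
tool_rot: [0.179, 0.984, 0.002, 0.0]
force: [-0.1, -0.0, -2.7]
finger_gap: 0.508
```

Emit:
servo_tool(
  rows=[
    [[0,0,1],0,-0.4],
    [[0,0,1.5],0,-0.4],
    [[0,0,1.5],0,-0.4],
  ],
)

```text
t: 4.9
tcp_pos: [0.5356, 0.336, 0.194]
tool_rot: [0.179, 0.984, 0.002, 0.0]
force: [-1.8, -0.6, 5.5]
finger_gap: 0.505
```

Emit:
servo_tool(
  rows=[
    [[0,0,0],0,0.1],
    [[0,0,0],0,0.4],
    [[0,0,0],0,1],
    [[0,0,0],0,1],
    [[0,0,-40],0,1],
    [[0,0,-90],0,1],
    [[0,0,-140],0,1],
    [[0,0,-156],0,1],
  ],
)

```text
t: 5.7
tcp_pos: [0.5367, 0.336, 0.3558]
tool_rot: [0.179, 0.984, 0.005, 0.005]
force: [0.6, 0.6, -0.0]
finger_gap: 0.999
```

Run:
```python
from h import *
s=shot('wrist','w4.png');wells(s);blanks(s,vmin=200)
go(491,-334,350,100)
```

```text
well [531.5 100.8] [96.1 97.5] 84.2
grey px [251. 179.] 1706 rect [538.1 336.8] [42.4 42.3] 69.1 zmap-depth 0.2717
go shift [-1.932e+02 -6.433e+02  2.000e-01] turn -30.6 | yaw_y 69.4 tcp [536.8 336.1 356.6] gap 1.004 t 5.75 F [-0.2  0.6  1.2] q6 -0.83
```

Emit:
servo_tool(
  rows=[
    [[-193,-643,0],-30.6,1],
    [[-193,-643,0],-30.6,1],
    [[-193,-643,0],-30.6,1],
    [[-193,-643,0],-30.6,1],
    [[-193,-643,0],-30.6,1],
    [[-193,-643,0],-30.6,1],
    [[-193,-643,0],-30.6,1],
    [[-193,-643,0],-30.6,1],
  ],
)

```text
t: 6.55
tcp_pos: [0.5087, -0.058, 0.3491]
tool_rot: [-0.087, 0.996, 0.004, 0.006]
force: [1.0, 0.7, 0.4]
finger_gap: 1.0
```

Run:
```python
from h import *
go(491,-334,350,100)
```

```text
go shift [  65.2 -268.7   -3.7] turn -0.0 | yaw_y 100.0 tcp [508.7 -58.  349.1] gap 1.0 t 6.55 F [1.  0.7 0.4] q6 -2.09
```

Emit:
servo_tool(
  rows=[
    [[65,-269,-4],0,1],
    [[65,-269,-4],0,1],
    [[65,-269,-4],0,1],
    [[65,-269,-4],0,1],
    [[65,-269,-4],0,1],
    [[65,-269,-4],0,1],
    [[65,-269,-4],0,1],
    [[65,-269,-4],0,1],
  ],
)

```text
t: 7.35
tcp_pos: [0.4906, -0.3344, 0.3489]
tool_rot: [-0.086, 0.996, 0.006, 0.005]
force: [0.6, 0.0, -0.0]
finger_gap: 0.999
```

Run:
```python
from h import *
import pickle
s=shot('wrist','w5.png');pickle.dump(s,open('w5.pkl','wb'));wells(s,'dbg5.png');blanks(s,vmin=200)
go(491,-334,350,100)
```

```text
well [ 496.6 -330.4] [96.9 97. ] 89.7
grey px [249. 177.] 1408 rect [ 493.1 -335.2] [44.4 49.2] 9.7 zmap-depth 0.2632
grey px [423. 258.] 834 rect [ 551.4 -122.2] [63.7 27.1] 18.9 zmap-depth 0.2978
go shift [-0.1 -0.7 -0.9] turn -0.0 | yaw_y 100.0 tcp [ 490.8 -333.3  349.1] gap 1.0 t 7.4 F [-0.   0.6  0.3] q6 -2.54
```

View pics/w5.png

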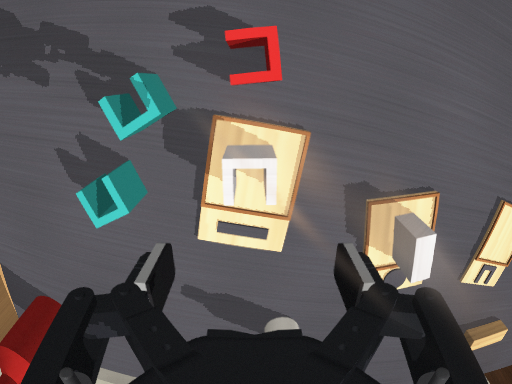

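Run:
```python
from h import *
import pickle
s=pickle.load(open('w5.pkl','rb'));hsv=cv2.cvtColor(s['image'],cv2.COLOR_BGR2HSV)
g=((hsv[...,0]>75)&(hsv[...,0]<100)&(hsv[...,1]>100)).astype(np.uint8);n,l,st,ce=cv2.connectedComponentsWithStats(g)
for i in range(1,n):
    if st[i,4]>300:
        uv=np.argwhere(l==i)[:,::-1]; w=onplane(s,uv,.03,True)*1000; print(ce[i].round(),w.min(0).round(),w.max(0).round())
go(493,-335,193,99.7)
```

```text
[137. 106.] [ 410. -504.   30.] [ 482. -417.   30.]
[112. 195.] [ 502. -532.   30.] [ 592. -440.   30.]
go shift [ -0.2  -3.6 156.1] turn 0.3 | yaw_y 100.0 tcp [ 490.8 -333.3  349.1] gap 1.0 t 7.4 F [-0.   0.6  0.3] q6 -2.54
```

```bash
cat >> h.py <<'E'
def gp(x,y,z,yaw=None):
    "same as go, but x,y,z (mm) is the wanted grasp point"
    s=sense(); zt=R.from_quat(s['tool_rot']).as_matrix()[:,2]; print('tilt deg',np.degrees(zt[:2]).round(2),'grasp pt',(s['tcp_pos']*1000+155*zt).round(1))
    go(*(np.array([x,y,z])-155*zt),yaw)
E
python3 -c "
from h import *
gp(493,-335,38,99.7)"
```

```text
tilt deg [0.5  0.69] grasp pt [ 492.1 -331.5  194.1]
go shift [  1.4  -5.3 156.1] turn 0.3 | yaw_y 100.0 tcp [ 490.8 -333.3  349.1] gap 1.0 t 7.4 F [-0.   0.6  0.3] q6 -2.54
```

Emit:
servo_tool(
  rows=[
    [[1.4,-5,40],0.3,1],
    [[1.4,-5,80],0.3,1],
    [[1.4,-5,115],0.3,1],
    [[1.4,-5,140],0.3,1],
    [[1.4,-5,152],0.3,1],
    [[1.4,-5,156],0.3,1],
    [[1.4,-5,156],0.3,1],
  ],
  force=40,
)

```text
t: 8.1
tcp_pos: [0.492, -0.336, 0.1933]
tool_rot: [-0.085, 0.996, 0.006, 0.005]
force: [0.3, 0.7, -0.2]
finger_gap: 1.001
```

```bash
python3 -c "
from h import *
gp(493,-335,38,99.7)"
```

```text
tilt deg [0.51 0.69] grasp pt [ 493.4 -334.1   38.3]
go shift [ 0.5 -0.8  0.3] turn 0.0 | yaw_y 99.7 tcp [ 492.  -336.   193.3] gap 1.001 t 8.1 F [ 0.3  0.7 -0.2] q6 -2.55
```

Good. Close, then lift a little (the jaws' forward swing presses down slightly).

Emit:
servo_tool(
  rows=[
    [[0,-1,0],0,0.3],
    [[0,-1,0],0,0.1],
    [[0,-1,0],0,-0.1],
    [[0,-1,0],0,-0.3],
    [[0,-1,0],0,-0.3],
    [[0,-1,0],0,-0.3],
    [[0,-1,0],0,-0.3],
  ],
  force=40,
)

```text
t: 8.8
tcp_pos: [0.4926, -0.3374, 0.1947]
tool_rot: [-0.085, 0.996, 0.005, 0.006]
force: [1.3, 1.7, 6.1]
finger_gap: 0.557
```

```bash
python3 -c "
from h import *
gp(493,-335,38,99.7)
gp(531.9,99.9,98,99.7)"
```

```text
tilt deg [0.62 0.59] grasp pt [ 494.3 -335.8   39.7]
go shift [1.1 1.  1.7] turn 0.0 | yaw_y 99.7 tcp [ 492.6 -337.4  194.7] gap 0.557 t 8.8 F [1.3 1.7 6.1] q6 -2.55
tilt deg [0.62 0.59] grasp pt [ 494.3 -335.8   39.7]
go shift [-111.3  423.6  -53.4] turn 0.0 | yaw_y 99.7 tcp [ 492.6 -337.4  194.7] gap 0.557 t 8.8 F [1.3 1.7 6.1] q6 -2.55
```

Emit:
servo_tool(
  rows=[
    [[0,0,-15],0,-0.3],
    [[0,0,-50],0,-0.3],
    [[0,0,-85],0,-0.3],
    [[-5,20,-92],0,-0.3],
    [[-14,55,-92],0,-0.3],
    [[-24,93,-92],0,-0.3],
    [[-33,127,-92],0,-0.3],
    [[-38,145,-92],0,-0.3],
  ],
)

```text
t: 9.6
tcp_pos: [0.5032, -0.1847, 0.2878]
tool_rot: [-0.086, 0.996, 0.006, 0.004]
force: [0.0, 0.3, -2.0]
finger_gap: 0.555
```

```bash
python3 -c "
from h import *
gp(533,99.5,130,99.7)"
```

```text
tilt deg [0.4  0.78] grasp pt [ 504.2 -182.6  132.8]
go shift [-76.4 273.    6.9] turn 0.1 | yaw_y 99.8 tcp [ 503.2 -184.7  287.8] gap 0.555 t 9.6 F [ 0.   0.3 -2. ] q6 -2.32
```

Emit:
servo_tool(
  rows=[
    [[-8,28,0],0,-0.3],
    [[-18,66,1],0,-0.3],
    [[-30,108,2],0,-0.3],
    [[-42,150,3],0,-0.3],
    [[-54,192,4],0,-0.3],
    [[-65,234,5],0,-0.3],
    [[-74,264,6],0,-0.3],
    [[-76,273,6],0,-0.3],
  ],
)

```text
t: 10.4
tcp_pos: [0.53, 0.1011, 0.2853]
tool_rot: [-0.088, 0.996, 0.007, 0.003]
force: [-0.3, 0.1, -1.1]
finger_gap: 0.557
```

```bash
python3 -c "
from h import *
s=shot('wrist','w6.png');wells(s)
gp(533,99.5,39.7,99.7)"
```

```text
tilt deg [0.29 0.83] grasp pt [530.9 103.  130.4]
go shift [-0.8 -5.  90.7] turn 0.4 | yaw_y 100.1 tcp [530.1 100.8 285.4] gap 0.558 t 10.45 F [-0.2  0.6 -2.1] q6 -1.78
```

View pics/w6.png

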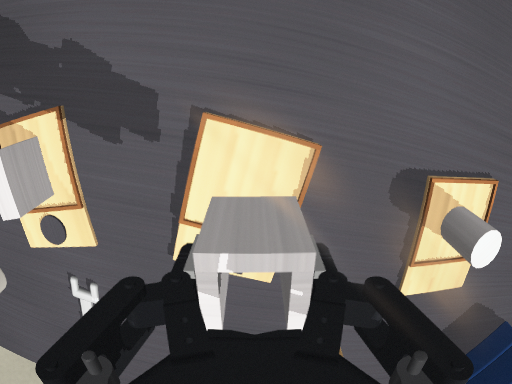

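The channel is held upright (255,270) over the empty U-tag well (250,165), with the round blank standing on the spare (465,235). Lowering.

Emit:
servo_tool(
  rows=[
    [[-1,-5,25],0,-0.3],
    [[-1,-5,55],0,-0.3],
    [[-1,-5,75],0,-0.3],
    [[-1,-5,84],0,-0.3],
    [[-1,-5,88],0,-0.3],
    [[-1,-5,90],0,-0.3],
    [[-1,-5,91],0,-0.3],
    [[-1,-5,91.5],0,-0.3],
  ],
)

```text
t: 11.25
tcp_pos: [0.5327, 0.0972, 0.1948]
tool_rot: [-0.088, 0.996, 0.007, 0.004]
force: [-0.6, -0.4, 4.0]
finger_gap: 0.558
```

Emit:
servo_tool(
  rows=[
    [[0,0,0.5],0,-0.3],
    [[0,0,1],0,-0.3],
    [[0,0,1],0,-0.3],
  ],
)

```text
t: 11.55
tcp_pos: [0.533, 0.0972, 0.1948]
tool_rot: [-0.088, 0.996, 0.007, 0.005]
force: [-0.3, 0.4, 5.1]
finger_gap: 0.555
```

```bash
python3 -c "
from h import *
gp(533,99.5,39.7,99.7)"
```

```text
tilt deg [0.47 0.8 ] grasp pt [534.3  99.4  39.8]
go shift [1.3 0.3 0.1] turn 0.4 | yaw_y 100.1 tcp [533.   97.2 194.8] gap 0.555 t 11.55 F [-0.3  0.4  5.1] q6 -1.8
```

Down on the floor (contact about 5–8 N). Release, rise and look.

Emit:
servo_tool(
  rows=[
    [[0,0,0],0,0.2],
    [[0,0,0],0,0.5],
    [[0,0,0],0,1],
    [[0,0,0],0,1],
    [[0,0,-40],0,1],
    [[0,0,-90],0,1],
    [[0,0,-140],0,1],
    [[0,0,-155],0,1],
  ],
)

```text
t: 12.35
tcp_pos: [0.533, 0.0951, 0.3546]
tool_rot: [-0.088, 0.996, 0.006, 0.009]
force: [1.1, 0.9, 0.3]
finger_gap: 0.998
```

```bash
python3 -c "
from h import *
s=shot('wrist','w7.png');wells(s);blanks(s,vmin=200)
gp(553,-123,195,108.8)"
```

```text
grey px [ 46. 159.] 1089 rect [ 551.3 -121.4] [63.6 28. ] 19.0 zmap-depth 0.2599
grey px [255. 171.] 1303 rect [533.1  99.7] [43.1 48.6] 9.8 zmap-depth 0.2667
grey px [456. 215.] 694 rect [538.3 336.3] [41.  42.5] 8.8 zmap-depth 0.2875
grey px [110. 267.] 485 rect [675.6 -45.5] [29.  68.4] 87.2 zmap-depth 0.3724
tilt deg [1.07 0.79] grasp pt [535.9  97.3 200.2]
go shift [  21.9 -219.9    2.5] turn -8.7 | yaw_y 100.1 tcp [533.   95.1 355.2] gap 0.999 t 12.4 F [0.7 0.1 0.8] q6 -1.79
```

Emit:
servo_tool(
  rows=[
    [[4,-40,0],-4,1],
    [[9,-85,1],-8.7,1],
    [[13,-130,1],-8.7,1],
    [[17,-172,2],-8.7,1],
    [[20,-205,2],-8.7,1],
    [[22,-218,2],-8.7,1],
    [[22,-220,2],-8.7,1],
    [[22,-220,2],-8.7,1],
  ],
)

```text
t: 13.2
tcp_pos: [0.5496, -0.1245, 0.3497]
tool_rot: [-0.163, 0.987, 0.006, 0.01]
force: [0.6, 0.8, 0.2]
finger_gap: 1.003
```

```bash
python3 -c "
from h import *
s=shot('wrist','w8.png');wells(s,'dbg8.png');blanks(s,vmin=200)
gp(551.4,-121.5,38,108.9)"
```

```text
well [ 497.4 -328.9] [96.2 96.9] 89.9
grey px [253. 178.] 2088 rect [ 551.6 -121.9] [62.5 27.9] 18.8 zmap-depth 0.2647
grey px [445. 221.] 552 rect [533.   99.3] [43.9 48.2] 11.1 zmap-depth 0.2828
grey px [242. 297.] 730 rect [692.1 -89.6] [27.7 95.1] 87.8 zmap-depth 0.384
grey px [100. 284.] 379 rect [ 734.1 -252.3] [26.1 43. ] 27.0 zmap-depth 0.2875
tilt deg [0.97 0.87] grasp pt [ 552.2 -121.6  194.9]
go shift [  4.   -1.1 156.9] turn -0.1 | yaw_y 108.8 tcp [ 549.6 -123.9  349.9] gap 1.001 t 13.25 F [-0.1  1.2 -0.3] q6 -2.34
```

View pics/dbg8.png

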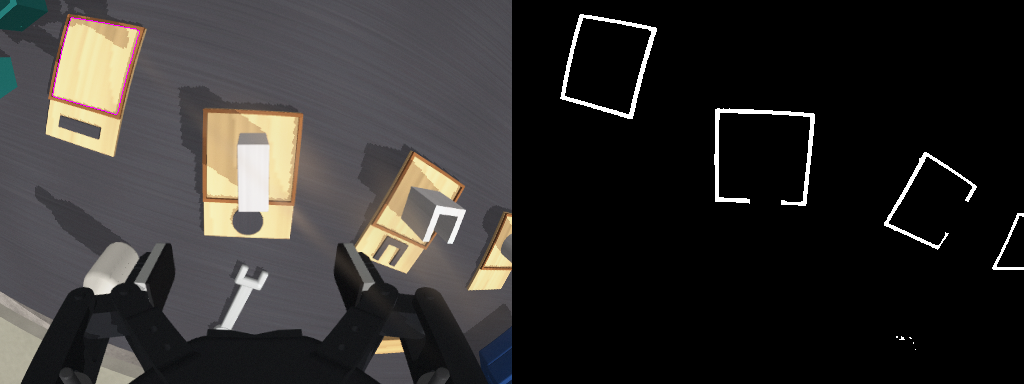

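The flat blank (253,178) is centred between the jaws on the disc-tag board, and the bar-tag well (97,65) is now empty.

Emit:
servo_tool(
  rows=[
    [[4,-1,35],0,1],
    [[4,-1,75],0,1],
    [[4,-1,112],0,1],
    [[4,-1,138],0,1],
    [[4,-1,152],0,1],
    [[4,-1,157],0,1],
    [[4,-1,157],0,1],
    [[4,-1,157],0,1],
  ],
)

```text
t: 14.05
tcp_pos: [0.5493, -0.1236, 0.1941]
tool_rot: [-0.164, 0.986, 0.005, 0.011]
force: [-0.1, 0.2, -0.0]
finger_gap: 1.0
```

Emit:
servo_tool(
  rows=[
    [[0,0,0],0,0.1],
    [[0,0,0],0,-0.2],
    [[0,0,0],0,-0.4],
    [[0,0,0],0,-0.6],
    [[0,0,0],0,-0.7],
    [[0,0,0],0,-0.7],
    [[0,0,0],0,-0.7],
    [[0,0,0],0,-0.7],
  ],
  force=40,
)

```text
t: 14.85
tcp_pos: [0.5496, -0.1239, 0.1946]
tool_rot: [-0.164, 0.986, 0.005, 0.011]
force: [-0.8, -0.0, 5.0]
finger_gap: 0.32
```

```bash
python3 -c "
from h import *
gp(551.4,-121.7,38,108.9)
gp(497,-329.8,90,108.9)"
```

```text
tilt deg [1.16 0.78] grasp pt [ 552.7 -121.8   39.7]
go shift [1.3 0.5 1.6] turn -0.0 | yaw_y 108.9 tcp [ 549.6 -123.9  194.6] gap 0.32 t 14.85 F [-0.8 -0.   5. ] q6 -2.35
tilt deg [1.16 0.78] grasp pt [ 552.7 -121.8   39.7]
go shift [ 118.8 -178.5  -54.3] turn -0.0 | yaw_y 108.9 tcp [ 549.6 -123.9  194.6] gap 0.32 t 14.85 F [-0.8 -0.   5. ] q6 -2.35
```

Emit:
servo_tool(
  rows=[
    [[0,0,-15],0,-0.7],
    [[0,0,-42],0,-0.7],
    [[10,-15,-53],0,-0.7],
    [[30,-45,-54],0,-0.7],
    [[54,-81,-54],0,-0.7],
    [[78,-118,-54],0,-0.7],
    [[99,-149,-54],0,-0.7],
    [[112,-170,-54],0,-0.7],
  ],
)

```text
t: 15.65
tcp_pos: [0.4965, -0.3242, 0.2452]
tool_rot: [-0.163, 0.987, 0.005, 0.011]
force: [0.1, -0.1, -1.0]
finger_gap: 0.321
```

```bash
python3 -c "
from h import *
gp(498.2,-329.8,39.7,108.9)"
```

```text
tilt deg [1.16 0.75] grasp pt [ 499.6 -322.1   90.3]
go shift [ 5.  -7.1 50.4] turn -0.1 | yaw_y 108.8 tcp [ 496.5 -324.2  245.2] gap 0.321 t 15.65 F [ 0.1 -0.1 -1. ] q6 -2.69
```

Emit:
servo_tool(
  rows=[
    [[3,-6,12],0,-0.7],
    [[5,-7,28],0,-0.7],
    [[5,-7,40],0,-0.7],
    [[5,-7,46],0,-0.7],
    [[5,-7,49],0,-0.7],
    [[5,-7,50.5],0,-0.7],
    [[5,-7,51.5],0,-0.7],
    [[5,-7,51.5],0,-0.7],
  ],
)

```text
t: 16.45
tcp_pos: [0.4952, -0.3308, 0.1946]
tool_rot: [-0.163, 0.986, 0.005, 0.011]
force: [-1.3, 2.5, 3.3]
finger_gap: 0.324
```

```bash
python3 -c "
from h import *
gp(498.2,-329.8,39.7,108.9)"
```

```text
tilt deg [1.15 0.78] grasp pt [ 498.3 -328.7   39.7]
go shift [ 0.5 -1.  -0. ] turn -0.1 | yaw_y 108.8 tcp [ 495.2 -330.8  194.6] gap 0.324 t 16.45 F [-1.3  2.5  3.3] q6 -2.71
```

Touching, within 1 mm. Release and rise.

Emit:
servo_tool(
  rows=[
    [[0,0,0],0,-0.2],
    [[0,0,0],0,0.2],
    [[0,0,0],0,0.8],
    [[0,0,0],0,0.8],
    [[0,0,-35],0,0.8],
    [[0,0,-75],0,0.8],
    [[0,0,-115],0,1],
    [[0,0,-130],0,1],
  ],
)

```text
t: 17.25
tcp_pos: [0.4933, -0.3335, 0.3286]
tool_rot: [-0.163, 0.986, 0.002, 0.013]
force: [1.4, -0.8, 0.3]
finger_gap: 1.003
```

```bash
python3 -c "
from h import *
s=shot('wrist','w9.png');wells(s);blanks(s,vmin=200)
gp(538.2,336.5,195,69)"
```

```text
grey px [258. 186.] 2429 rect [ 496.8 -328.6] [63.  27.9] 18.9 zmap-depth 0.2453
tilt deg [1.53 0.4 ] grasp pt [ 497.7 -332.6  174.8]
go shift [-254.5  620.3  -14.4] turn 39.8 | yaw_y 108.8 tcp [ 493.6 -333.7  329.8] gap 1.001 t 17.3 F [-0.1 -0.6  1.9] q6 -2.7
```

Emit:
servo_tool(
  rows=[
    [[-254,620,-14],40,1],
    [[-254,620,-14],40,1],
    [[-254,620,-14],40,1],
    [[-254,620,-14],40,1],
    [[-254,620,-14],40,1],
    [[-254,620,-14],40,1],
    [[-254,620,-14],40,1],
    [[-254,620,-14],40,1],
  ],
)

```text
t: 18.1
tcp_pos: [0.5166, 0.0611, 0.3385]
tool_rot: [0.184, 0.983, 0.006, 0.012]
force: [2.0, -0.3, 0.0]
finger_gap: 1.002
```

```bash
python3 -c "
from h import *
gp(538.2,336.5,195,69)"
```

```text
tilt deg [1.46 0.41] grasp pt [520.5  62.2 183.5]
go shift [ 82.6 262.3  -9.1] turn -0.2 | yaw_y 68.8 tcp [516.6  61.1 338.5] gap 1.002 t 18.1 F [ 2.  -0.3  0. ] q6 -1.31
```

Emit:
servo_tool(
  rows=[
    [[83,262,-9],0,1],
    [[83,262,-9],0,1],
    [[83,262,-9],0,1],
    [[83,262,-9],0,1],
    [[83,262,-9],0,1],
    [[83,262,-9],0,1],
    [[83,262,-9],0,1],
    [[83,262,-9],0,1],
  ],
)

```text
t: 18.9
tcp_pos: [0.5332, 0.3355, 0.3486]
tool_rot: [0.183, 0.983, 0.005, 0.011]
force: [0.3, -0.1, -0.4]
finger_gap: 1.001
```

```bash
python3 -c "
from h import *
s=shot('wrist','w10.png');wells(s);blanks(s,vmin=200)
gp(538.2,336.5,38)"
```

```text
grey px [252. 181.] 1789 rect [538.4 336.4] [43.1 42.5] 68.6 zmap-depth 0.2647
grey px [ 60. 245.] 508 rect [533.4 100. ] [44.5 48.1] 9.9 zmap-depth 0.2875
tilt deg [1.34 0.32] grasp pt [537.  335.5 193.8]
go shift [  2.3  -0.7 155.8] turn 0 | yaw_y 68.8 tcp [533.4 334.6 348.8] gap 0.999 t 18.95 F [ 1.  -0.2 -0.1] q6 -0.81
```

Emit:
servo_tool(
  rows=[
    [[2,0,35],0,1],
    [[2,0,75],0,1],
    [[2,0,112],0,1],
    [[2,0,138],0,1],
    [[2,0,152],0,1],
    [[2,0,156],0,1],
    [[2,0,156],0,1],
  ],
)

```text
t: 19.65
tcp_pos: [0.5356, 0.3355, 0.1929]
tool_rot: [0.185, 0.983, 0.005, 0.011]
force: [-0.0, -0.5, -0.7]
finger_gap: 0.999
```

Emit:
servo_tool(
  rows=[
    [[0,0,0],0,0.2],
    [[0,0,0],0,0],
    [[0,0,0],0,-0.2],
    [[0,0,0],0,-0.4],
    [[0,0,0],0,-0.4],
    [[0,0,0],0,-0.4],
    [[0,0,0],0,-0.4],
  ],
  force=40,
)

```text
t: 20.35
tcp_pos: [0.5359, 0.3356, 0.1945]
tool_rot: [0.184, 0.983, 0.005, 0.012]
force: [-0.7, -1.0, 6.0]
finger_gap: 0.507
```

```bash
python3 -c "
from h import *
gp(538.4,336.4,38)
gp(550,-126,140)"
```

```text
tilt deg [1.44 0.33] grasp pt [539.8 336.5  39.5]
go shift [ 1.3 -0.6  1.5] turn 0 | yaw_y 68.8 tcp [535.9 335.6 194.5] gap 0.507 t 20.35 F [-0.7 -1.   6. ] q6 -0.81
tilt deg [1.44 0.33] grasp pt [539.8 336.5  39.5]
go shift [-179.3 -425.8 -102.8] turn 0 | yaw_y 68.8 tcp [535.9 335.6 194.5] gap 0.507 t 20.35 F [-0.7 -1.   6. ] q6 -0.81
```

Emit:
servo_tool(
  rows=[
    [[0,0,-15],0,-0.4],
    [[0,0,-50],0,-0.4],
    [[0,0,-85],0,-0.4],
    [[0,0,-102],0,-0.4],
    [[-12,-29,-103],0,-0.4],
    [[-27,-64,-103],0,-0.4],
    [[-42,-100,-103],0,-0.4],
    [[-57,-135,-103],0,-0.4],
  ],
)

```text
t: 21.15
tcp_pos: [0.5369, 0.1874, 0.2974]
tool_rot: [0.184, 0.983, 0.005, 0.012]
force: [0.1, -0.1, -2.9]
finger_gap: 0.504
```

```bash
python3 -c "
from h import *
gp(550,-126,140)"
```

```text
tilt deg [1.45 0.33] grasp pt [540.8 188.3 142.5]
go shift [-122.2 -289.8    0.9] turn 0 | yaw_y 68.8 tcp [536.9 187.4 297.4] gap 0.504 t 21.15 F [ 0.1 -0.1 -2.9] q6 -1.06
```

Emit:
servo_tool(
  rows=[
    [[-13,-32,0],0,-0.4],
    [[-30,-70,0],0,-0.4],
    [[-47,-111,0],0,-0.4],
    [[-64,-152,0],0,-0.4],
    [[-81,-192,0],0,-0.4],
    [[-95,-227,0],0,-0.4],
    [[-102,-243,0],0,-0.4],
    [[-105,-248,0],0,-0.4],
  ],
)

```text
t: 21.95
tcp_pos: [0.5452, -0.0839, 0.2967]
tool_rot: [0.185, 0.983, 0.005, 0.012]
force: [-0.1, 0.2, -3.1]
finger_gap: 0.507
```

```bash
python3 -c "
from h import *
import pickle
s=shot('wrist','w11.png');pickle.dump(s,open('w11.pkl','wb'));wells(s,'dbg11.png')
gp(550,-126,140)"
```

```text
tilt deg [1.51 0.3 ] grasp pt [549.4 -82.6 141.6]
go shift [-16.3 -40.2   1.4] turn 0 | yaw_y 68.7 tcp [545.3 -83.4 296.5] gap 0.507 t 22.0 F [-0.5  0.4 -2.6] q6 -1.57
```

View pics/dbg11.png

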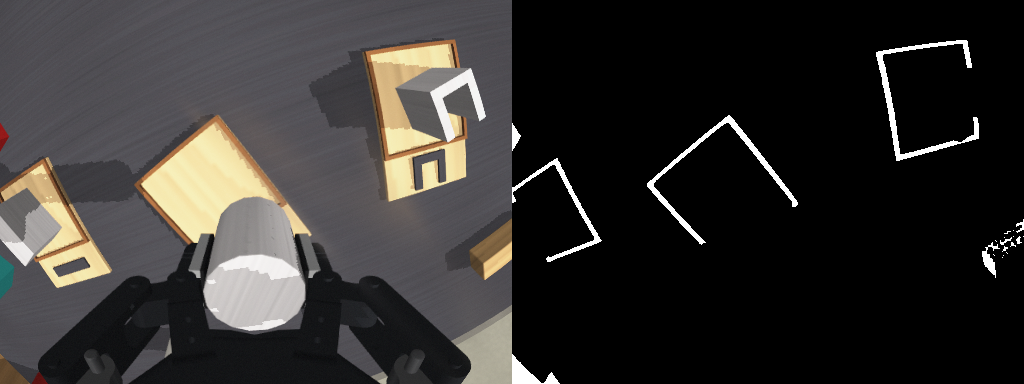

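```bash
cat > rw.py <<'E'
from h import *
import pickle
s=pickle.load(open('w11.pkl','rb'));H,S,V=cv2.split(cv2.cvtColor(cv2.bilateralFilter(s['image'],5,40,3),cv2.COLOR_BGR2HSV))
g=((H>=14)&(H<30)&(S>60)&(V>205)).astype(np.uint8); g=cv2.morphologyEx(g,cv2.MORPH_OPEN,np.ones((3,3)))
n,l,st,ce=cv2.connectedComponentsWithStats(g,connectivity=4); i=l[170,210]; print(st[i])
w=onplane(s,np.argwhere(l==i)[:,::-1],.010,True)[:,:2]*1000
for a in (14.5,15.5,16.5,17.5):
    c,d=np.cos(np.radians(a)),np.sin(np.radians(a)); M=np.array([[c,d],[-d,c]]); q=w@M.T
    # straightness of the robot-side edge: spread of x-min over y bins
    b=[q[(q[:,1]>y)&(q[:,1]<=y+8),0].min() for y in np.arange(np.percentile(q[:,1],2)+2,np.percentile(q[:,1],98)-10,8)]
    xm=np.median(b); y0,y1=np.percentile(q[:,1],.3),np.percentile(q[:,1],99.7)
    print(a,'slope',np.polyfit(range(len(b)),b,1)[0].round(2),'width',(y1-y0).round(1),'centre',(M.T@[xm+47.5,(y0+y1)/2]).round(1))
gp(550,-126,140)
E
python3 rw.py
```

```text
[ 142  124  132  119 7665]
14.5 slope -0.19 width 93.1 centre [ 547.8 -124.9]
15.5 slope -0.03 width 92.9 centre [ 547.6 -124.8]
16.5 slope 0.11 width 93.0 centre [ 547.6 -124.6]
17.5 slope 0.24 width 93.5 centre [ 547.5 -124.4]
tilt deg [1.51 0.3 ] grasp pt [549.4 -82.6 141.6]
go shift [-16.3 -40.2   1.4] turn 0 | yaw_y 68.7 tcp [545.3 -83.4 296.5] gap 0.507 t 22.0 F [-0.5  0.4 -2.6] q6 -1.57
```

```bash
python3 -c "
from h import *
gp(548.5,-125.7,39.5)"
```

```text
tilt deg [1.51 0.3 ] grasp pt [549.4 -82.6 141.6]
go shift [-12.5 -42.  101.8] turn 0 | yaw_y 68.7 tcp [545.3 -83.4 296.5] gap 0.507 t 22.0 F [-0.5  0.4 -2.6] q6 -1.57
```

Emit:
servo_tool(
  rows=[
    [[-5,-18,0],0,-0.4],
    [[-11,-38,5],0,-0.4],
    [[-12.5,-42,30],0,-0.4],
    [[-12.5,-42,60],0,-0.4],
    [[-12.5,-42,82],0,-0.4],
    [[-12.5,-42,94],0,-0.4],
    [[-12.5,-42,98],0,-0.4],
    [[-12.5,-42,98],0,-0.4],
  ],
)

```text
t: 22.8
tcp_pos: [0.5445, -0.1258, 0.1983]
tool_rot: [0.185, 0.983, 0.005, 0.012]
force: [0.3, -0.7, -2.3]
finger_gap: 0.507
```

```bash
python3 -c "
from h import *
gp(548.5,-125.7,39.5)"
```

```text
tilt deg [1.51 0.31] grasp pt [ 548.6 -125.    43.4]
go shift [-0.1 -0.8  3.9] turn 0 | yaw_y 68.7 tcp [ 544.5 -125.8  198.3] gap 0.507 t 22.8 F [ 0.3 -0.7 -2.3] q6 -1.65
```

Emit:
servo_tool(
  rows=[
    [[0,-1,1.5],0,-0.4],
    [[0,-1,3],0,-0.4],
    [[0,-1,4],0,-0.4],
    [[0,-1,5],0,-0.4],
    [[0,-1,5.2],0,-0.4],
  ],
)

```text
t: 23.3
tcp_pos: [0.5445, -0.1268, 0.1945]
tool_rot: [0.185, 0.983, 0.005, 0.013]
force: [-1.9, 1.3, 7.3]
finger_gap: 0.504
```

Firm on the floor. Release, rise, and step back for a check.

Emit:
servo_tool(
  rows=[
    [[0,0,0],0,0.1],
    [[0,0,0],0,0.4],
    [[0,0,0],0,1],
    [[0,0,0],0,1],
    [[0,0,-35],0,1],
    [[0,0,-80],0,1],
    [[0,0,-125],0,1],
    [[0,0,-150],0,1],
  ],
)

```text
t: 24.1
tcp_pos: [0.5409, -0.1278, 0.3478]
tool_rot: [0.185, 0.983, 0.004, 0.015]
force: [0.4, 0.1, 0.4]
finger_gap: 1.001
```

```bash
python3 -c "
from h import *
import pickle
s=shot('wrist','w12.png');pickle.dump(s,open('w12.pkl','wb'));wells(s);blanks(s,vmin=200)
s=shot('side','s12.png');cv2.imwrite('pics/s12b.png',cv2.resize(s['image'][110:330,130:430],(800,587),interpolation=cv2.INTER_CUBIC))
gp(550,-126,195)"
```

```text
well [ 548.6 -124.9] [98.8 96.7] 15.8
grey px [458.  86.] 766 rect [533.3  99.7] [44.4 48. ] 10.1 zmap-depth 0.231
grey px [255. 180.] 1794 rect [ 547.4 -124.4] [42.9 42.3] 68.4 zmap-depth 0.2634
grey px [ 68. 216.] 574 rect [ 507.3 -324.4] [42.4 28. ] 18.2 zmap-depth 0.2742
tilt deg [2.05 0.06] grasp pt [ 547.  -127.8  193.6]
go shift [-2.2  2.8 -1.3] turn 0 | yaw_y 68.8 tcp [ 541.4 -128.   348.5] gap 1.002 t 24.2 F [-0.  -0.2 -0. ] q6 -1.65
```

View pics/s12b.png

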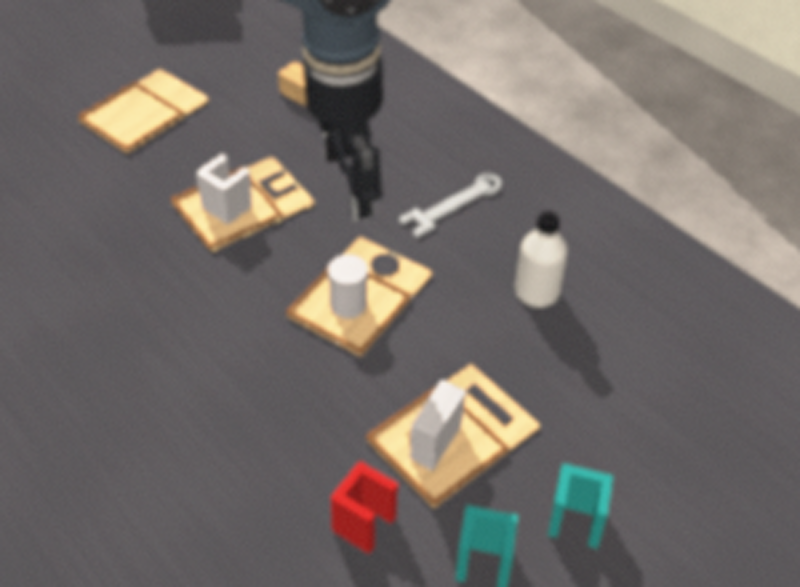

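View pics/w12.png

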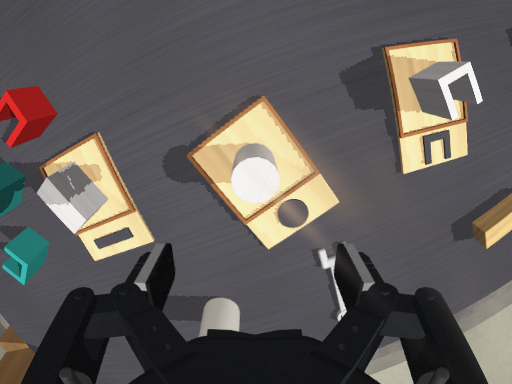

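All three blanks stand upright on their own boards, the spare is empty, and nothing else has moved. Handing in.

```bash
python3 -c "
from station import *
print(sign_off())"
```

```text
the job is handed in; nothing more can be done
None
```

I moved the round blank to the spare board. Then the channel went to the U-tag board, the flat blank to the bar-tag board, and the round blank from the spare to the disc-tag board. The job was handed in at about 24 s on the robot clock.

Last checks, each blank's centre against its well's middle, from the wrist camera:

| Blank | Offset from well middle |
|---|---|
| Channel | about 1 mm |
| Flat | about 1 mm |
| Round | about 1.3 mm |

- **Final pictures:** all three blanks stand upright, the spare board is empty, and the gripper is clear above them. The bottle, push block and spanner look undisturbed; the arm partly hides the push block in the side view.
- **Forces:** the wrist forces read at the end of each move stayed under 8 N.
- **Camera disagreement:** the top and side cameras differed by about 5 mm, so I placed by the wrist camera.
- **Tool tilt:** the tool drifted to about 2° of tilt over the run. I allowed for it in the moves after I noticed it, from the channel pick-up on.
- **Flat blank's last view:** the bar-tag board was partly out of clear view in the final wrist picture, and the measuring code read the flat blank's top as 42 mm instead of 64 mm long. The table's figure for it is from just after release, and the side picture shows it upright.

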